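Lock the dough press with the pin from the drawer

ROBOT

A 6-joint arm with a two-finger parallel gripper is mounted at the origin on the work surface. World frame = base frame: x ahead of the robot, y to its left, z up, the work surface at z = 0. Lengths are in m, angles in degrees, forces in N, time in s.
With the tool pointing down it reaches from about 0.35 to 0.725 m from the base axis. Payload 4.3 kg.
Tool frame: the origin (TCP) lies between the finger pads; the fingertips stand 25 mm ahead of it and the grasp point (between the pads) lies 6 mm ahead of it; z points along the fingers, y is the line along which they close (so a half turn about z gives the same grasp; the last joint's range is limited). The gripper opens to 85 mm and grips with 20 to 120 N. Pads are 22 mm wide; open, the fingers measure 114 mm over their backs; the gripper's body (76 mm by 85 mm) begins 54 mm behind the grasp point. The pads swing forward as they close: fully open they stand 13 mm farther back than shut.
Start: joints at [68.451, 21.618, 4.641, 73.018, 0, 83.68], TCP at [0.151, 0.555, 0.256] pointing down, gripper open.
Joint ranges: [-156.06, 156.06], [-48.1, 94.91], [-58.44, 69.94], [-101.28, 121.22], [-78.64, 73.56], [-180, 180]. Speed limits (degrees/s): [147.25, 147.25, 180, 180, 180, 180].

INTERFACE

Orientations are given as a 3x3 rotation matrix whose columns are the frame's x, y, z axes.
In Python, from plant import robot gives the robot as it stands.
- The arm moves only by the shell command python3 -m handwheel 'ROWS' [FORCE]. ROWS is JSON, a list of rows, each a list of 3 entries, a list of its own where there are three numbers: the shift along the tool's x, y, z scaled (see below), then the turn, a rotation vector about the tool's x, y, z scaled (see below), then the opening, from -1 (shut) to 1 (fully open). A call has 1 to 20 rows; each row is the pose to reach, as a shift and turn from the pose commanded when the call began, along the tool's axes at that moment; what a row does not reach only later rows make up. The controller multiplies each number of a shift by 25 cm and each number of a turn by 45 degrees. A row lasts 1/12 s, in which the tool goes at most 41.7 mm and 7.16 degrees, less where a joint would pass 70% of its speed; a pose out of reach is approached as far as the arm can. A call with a number of a shift or a turn outside -1 to 1 is refused whole. A call with a gripper value outside its range is refused whole. The fingers move at their own pace and stop on an object; FORCE is the grip in N (left out, the last holds). Time passes only in rows, so rows that repeat a pose let the fingers close. It gives the time, the measured TCP pose, the force, the opening and the grip force at its end, in the units of the state.
- robot.read_state(): the state, without advancing time (a new reading comes with each control period).
- robot.read_camera(name): name is "side" or "top"; returns a dict with "image" (384x512x3 uint8, blue, green, red), "K" (3x3 intrinsics, pixels), "k1" (the pictures are not rectified: a ray, as slopes to the right and down, at radius r is drawn at 1 + k1 r^2 times it, then the intrinsics apply), "extrinsics" (4x4, takes a point from world to camera coordinates). Camera axes: x right, y down, z forward; pixel columns grow to the right and rows downward; lengths in m; the calibration is good to about 2 mm. A picture is of the moment at which its call begins. There is no depth.
- robot.sign_off(): hands the job in; it is judged then, once.
Trained networks look in a picture, given as the dict that the camera call returned (one of the last four; its "shot" number tells which), for a name from the list of things; names that differ only in an ending like _2 or _b are one class to them, and where a whole thing is asked for, a point or a joint stands for the part that bears it (a point fixed in the world has none). Each returns a list of dicts, best first, with "conf" (0 to 1); they miss things now and then, are a little off and sometimes report something else, mostly with a low value. They report only what shows in the picture. A call takes as long as a camera call.
- robot.masks_of(picture, label): "region" (384x512 bool, what is visible of it).
- robot.tip_of(picture, label): "at" ([x, y, z] in m, in world coordinates, good to about 4 mm: a listed point, or the origin of a listed thing).
The state is a dict: "time_s": time; "qpos": joint angles; "dq": joint speeds; "effort": joint torques, N m; "tool_pos": TCP position; "tool_rot": TCP orientation; "contact_force": force on the tool from outside, world axes, zero at the start; "wrist_torque": the same for the moment, N m; "width": opening from 0.0 (shut) to 1.0 (fully open); "finger_force": force on a finger pad.
Only numpy, scipy, OpenCV 4.12 (cv2) and the standard library are available. Lean on these libraries where they do the work, as an engineer would, in place of code of your own. Each camera call takes 0.05 s, during which the arm holds its last target. There are 200 camera calls.

TASK

Lock the dough press for the night: pull the drawer of the stainless unit open by its bar handle, take out the steel locking pin with the square grip, and push it from the robot's left through the holes of all three upright plates at the front of the press, fully home, so that its grip rests against the plate. Let go of it there; the drawer may stay open. Do not shift the bottle, cup or bowl that stand on the counter.

Things in the scene. Friction and masses are not known exactly. Their poses are not given: they have to be found in the camera images.
- drawer (a joint): Travel in m of the drawer in a low stainless unit fixed to the counter (280 deep x, 300 wide y, 140 mm high; drawer under its top, a dummy panel below): 0 shut, 0.19 fully out, sliding along the unit's -x (its front, facing the robot). Friction holds it where it is left. Starts nearly shut.
- drawer_handle (a point): Middle of the drawer's horizontal bar handle: bar 11 mm thick, 110 mm long along the unit's y, on two posts 47 mm either side of the middle; 31 mm free between bar and front panel; bar axis 118 mm above the counter, 22 mm below the unit's top. Axes as the unit's (-x is the way it opens); it moves with the drawer.
- pin: Steel locking pin lying on the drawer floor: dark square grip 40 long (x) x 22 x 22 mm, round shaft 8 mm thick, 85 mm long from the middle of the grip's +x face, tip tapered. Origin: centre of the grip's underside; +x along the shaft, axis 11 mm above the underside. 150 g, balances in the grip. Shaft points roughly to the robot's right. A spoon and a round cutter beside it are not needed.
- pin_grip (a point): Centre of the pin's square grip (on the shaft axis); axes as the pin's. It starts 124 to 148 mm behind the shut handle's axis. The drawer's inner floor is 74 mm above the counter, inside 242 (x) x 262 mm (y), its front wall 61 mm behind the handle's axis; side walls' top at 120 mm, front panel's top at 134 mm above the counter.
- pin_tip (a point): End of the pin's shaft, 105 mm from pin_grip along the pin's +x.
- pin_shoulder (a point): Centre of the grip's face from which the shaft leaves, 20 mm from pin_grip along the pin's +x.
- press: Dough press fixed to the counter: grey base 360 x 170 x 20 mm, from 40 mm in front of to 320 mm behind the origin; three upright locking plates at its front; round platens from 98 mm behind the plates' hole axis and a folded lever, 111 mm high at most. Origin on the counter under the hole axis, midway between the plates; +x away from the robot, +y to its left.
- press_mouth (a point): Centre of the hole's mouth on the outer face of the left (+y) plate, 70 mm above the counter: press frame (0, 20, 70) mm. Plates 8 mm thick (y), 36 wide, top at 90 mm, at y = +16, 0, -16 mm; round holes of 12, 18, 12 mm. The hole axis is the press's y. The pin goes in here towards -y; home means pin_shoulder is here.
- press_exit (a point): Centre of the hole on the outer face of the right (-y) plate: press frame (0, -20, 70) mm.
- sanitiser: White bottle with blue cap, 66 mm diameter, 190 mm high; origin at the centre of its foot. To be left alone.
- teacup: Small blue cup, 66 mm across, 45 mm high; origin at the centre of its foot. To be left alone.
- bowl: Steel bowl, 120 mm across, 50 mm high; origin at the centre of its foot. To be left alone.

How it is judged (in metres and radians):
On the way, in this order (a step that is already met when the one before it is completed fails the run):
1. the drawer is pulled open by more than 100 mm (value of joint drawer above 0.1 m), for 0.2 s.
2. the pin is lifted out of the drawer (height (world z) of pin above 0.125 m), for 0.1 s.
3. the pin's tip has passed through the far plate (y of pin_tip in the frame of press between -0.075 and -0.022 m and angle between the x axis of pin and the y axis of press, either way round below 0.25 rad and distance between pin_tip and press_exit below 0.055 m).
At the end, for the whole second after the job is handed in: The pin lies through all three plates from the left, its axis within 0.2 rad of the hole axis, the shoulder of its grip within 9 mm of the hole's mouth, released and at rest. The drawer may be left at any opening, at rest. The bottle, cup and bowl have not moved by more than 30 mm (distance between pin_shoulder and press_mouth below 0.009 m and angle between the x axis of pin and the y axis of press, either way round below 0.2 rad and y of pin_tip in the frame of press below -0.05 m and linear speed of pin below 0.02 m/s and velocity of joint drawer below 0.02 m/s); the robot touches nothing.
It fails at once if the bottle is shifted by more than 30 mm (distance of sanitiser from where it was at the start of the episode above 0.03 m).
It fails at once if the cup is shifted by more than 30 mm (distance of teacup from where it was at the start of the episode above 0.03 m).
It fails at once if the bowl is shifted by more than 30 mm (distance of bowl from where it was at the start of the episode above 0.03 m).
It also fails if it takes over 58 s, if anything falls off the work surface, if the arm or the gripper's body presses on something with over 40 N, if the wrist force passes 120 N, or if a joint passes its speed limit or range.

## Working session

There is one attempt and no reset: what is moved stays moved. The work goes in short steps, Python scripts to look and compute and a shell command to move; the robot and the scene stay as the last step left them, time stands still between calls to the robot, and variables do not carry over. Pictures are saved under pics/ and viewed, at most 10 in all, crops included, and the job is handed in when it is done.

```bash
ls; mkdir -p pics
cat > h.py <<'E'
from plant import robot
import numpy as np, cv2
def st():
    s=robot.read_state()
    print('t',round(s['time_s'],2),'pos',np.round(s['tool_pos'],4),'w',round(s['width'],3),'ff',s['finger_force'],'F',np.round(s['contact_force'],1)); print(np.round(s['tool_rot'],3).tolist()); return s
def see(names,save=True,tag='a'):
    for c in('side','top'):
        p=robot.read_camera(c)
        if save: cv2.imwrite(f'pics/{tag}_{c}.png',p['image'])
        for n in names:
            r=robot.tip_of(p,n)
            print(c,n,[(np.round(q['at'],4).tolist(),round(q['conf'],2)) for q in r[:2]])
def to_rows(P):
    s=robot.read_state();R=np.array(s['tool_rot']);return np.round(R.T@(np.array(P)-s['tool_pos'])/.25,3)
E
python3 - <<'E'
from h import *
st()
see(['drawer','drawer_handle','pin','pin_grip','pin_tip','press','press_mouth','press_exit','sanitiser','teacup','bowl'])
E
python3 -c "
import cv2,numpy as np
a=cv2.imread('pics/a_side.png');b=cv2.imread('pics/a_top.png')
cv2.imwrite('pics/ab.png',cv2.resize(np.vstack([a,b]),(400,600)))"
```

```text
pics
t 0.0 pos [0.1508 0.5542 0.2554] w 0.996 ff 0.0 F [-0.1  0.2 -0.5]
[[-0.965, 0.263, -0.001], [0.263, 0.965, -0.002], [0.0, -0.002, -1.0]]Traceback (most recent call last):
  File "<stdin>", line 3, in <module>
  File "h.py", line 11, in see
    r=robot.tip_of(p,n)
ValueError: it knows: bowl, drawer_handle, pin, pin_grip, pin_shoulder, pin_tip, press, press_exit, press_mouth, sanitiser, teacup
[ WARN:0@0.016] global loadsave.cpp:275 findDecoder imread_('pics/a_top.png'): can't open/read file: check file path/integrity
Traceback (most recent call last):
ValueError: all the input arrays must have same number of dimensions, but the array at index 0 has 3 dimension(s) and the array at index 1 has 2 dimension(s)
```

View pics/a_side.png

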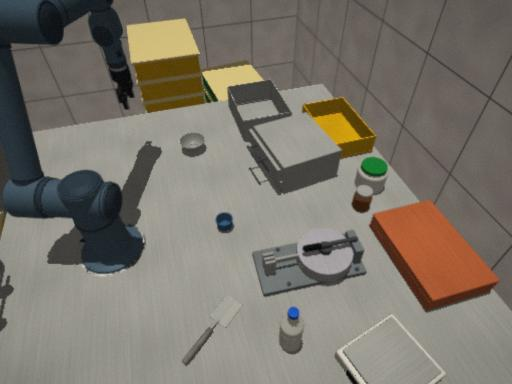

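The side view shows the unit at (293,150) with its handle at about (262,175). The press is at (310,258) with its plates at about (268,262), the cup at (224,222), the bowl at (192,144) and the bottle at (291,330).

Run:
```python
from h import *
see(['drawer_handle','pin_grip','press','press_mouth','press_exit','sanitiser','teacup','bowl'])
```

```text
side drawer_handle [([0.5984, 0.2235, 0.1225], 0.84), ([0.3807, 0.4827, -0.0006], 0.52)]
side pin_grip []
side press [([0.5146, -0.2689, -0.0031], 0.77), ([0.5059, -0.5078, 0.001], 0.32)]
side press_mouth [([0.5134, -0.2426, 0.0717], 0.66)]
side press_exit [([0.5134, -0.2858, 0.0715], 0.93)]
side sanitiser [([0.5026, -0.506, -0.0017], 0.96)]
side teacup [([0.4157, -0.0203, 0.0005], 0.64)]
side bowl [([0.3802, 0.4822, -0.001], 0.8)]
top drawer_handle [([0.601, 0.2182, 0.1147], 0.62)]
top pin_grip []
top press [([0.5121, -0.2598, -0.0007], 0.58)]
top press_mouth [([0.5164, -0.2441, 0.0715], 0.85)]
top press_exit [([0.5113, -0.2835, 0.0694], 0.97)]
top sanitiser [([0.4995, -0.4997, 0.0008], 0.73)]
top teacup [([0.4137, -0.0224, 0.0025], 0.78)]
top bowl []
```

View pics/a_top.png

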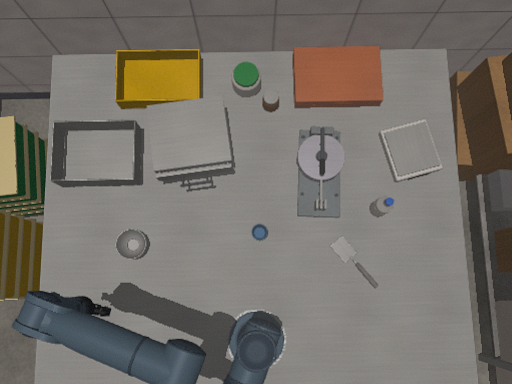

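The top view shows the unit turned by about 8°: its front edge runs (156,177) to (232,166) and its handle is near (200,183). The press is almost square to the world at (320,170), with its plates at about (320,204). I'll enlarge that part to measure the yaws.

```bash
cat >> h.py <<'E'
def lift(p,uv,z):
    "world points on plane z for pixels uv"
    K=p['K'];x=(np.array(uv,float)-[K[0][2],K[1][2]])/[K[0][0],K[1][1]]
    y=x.copy()
    for _ in range(20): y=x/(1+p['k1']*(y**2).sum(1,keepdims=True))
    E=np.array(p['extrinsics']);R=E[:3,:3];C=-R.T@E[:3,3]
    d=np.c_[y,np.ones(len(y))]@R
    return C+d*((z-C[2])/d[:,2])[:,None]
E
python3 - <<'E'
from h import *
p=robot.read_camera('top')
cv2.imwrite('pics/crop.png',cv2.resize(p['image'][90:225,145:345],None,fx=4,fy=4,interpolation=cv2.INTER_CUBIC))
for n,z in(('drawer_handle',.14),('press',.02)):
    m=robot.masks_of(p,n)
    for q in m[:1]:
        M=q['region'].astype(np.uint8);r=cv2.minAreaRect(cv2.findNonZero(M));b=cv2.boxPoints(r)
        print(n,q['conf'],M.sum(),b.round(1).tolist(),lift(p,b,z).round(4).tolist())
E
```

```text
drawer_handle 0.69 746 [[154.39999389648438, 170.6999969482422], [229.89999389648438, 159.6999969482422], [232.6999969482422, 178.39999389648438], [157.10000610351562, 189.39999389648438]] [[0.645, 0.3734, 0.14], [0.6825, 0.0843, 0.14], [0.6088, 0.0748, 0.14], [0.5719, 0.362, 0.14]]
press 0.81 3930 [[294.29998779296875, 215.89999389648438], [296.79998779296875, 125.0999984741211], [344.8999938964844, 126.4000015258789], [342.3999938964844, 217.1999969482422]] [[0.4756, -0.1662, 0.02], [0.8554, -0.1897, 0.02], [0.8459, -0.3895, 0.02], [0.4662, -0.3594, 0.02]]
```

View pics/crop.png

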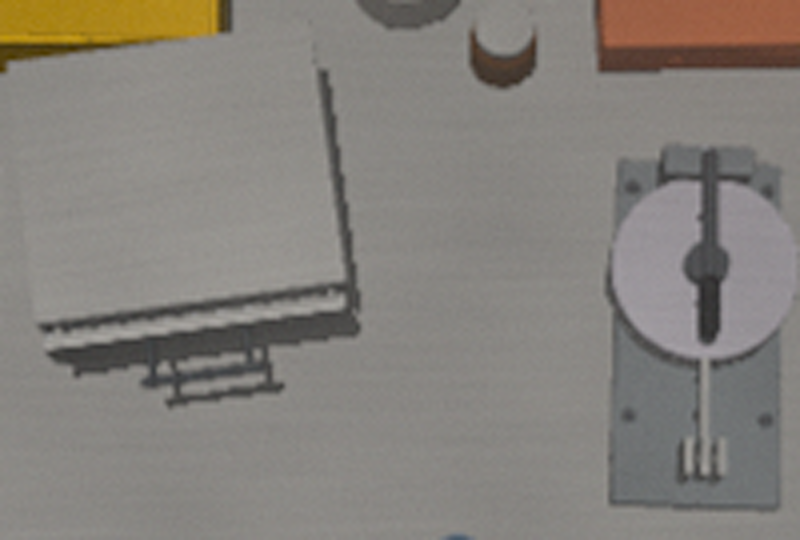

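The crop shows the unit's top front edge at crop (38,327)–(348,285), the bar at (145,383)–(270,368) with its shadow below, and the press base front at (610,505)–(778,510). The plates are around (703,458).

Run:
```python
from h import *
p=robot.read_camera('top')
def g(uv,z): return lift(p,np.array(uv)/4+[145-.375,90-.375],z)
for n,uv,z in(('front',[(38,327),(348,285)],.14),('uright',[(348,285),(316,60)],.14),('bar',[(145,383),(270,368)],.118),('pfront',[(610,505),(778,510)],.02),('pleft',[(610,505),(617,160)],.02),('pright',[(778,510),(780,165)],.02),('platetops',[(690,440),(692,475)],.09),('plates',[(720,440),(722,475)],.09)):
    a=g(uv,z);d=a[1]-a[0];print(n,a[:,:2].round(4).tolist(),'len',np.linalg.norm(d).round(4),'ang',np.degrees(np.arctan2(d[1],d[0])).round(2),'mid',a.mean(0).round(4))
```

```text
front [[0.6423, 0.3743], [0.6778, 0.0779]] len 0.2985 ang -83.18 mid [0.66   0.2261 0.14  ]
uright [[0.6778, 0.0779], [0.9053, 0.1063]] len 0.2293 ang 7.13 mid [0.7915 0.0921 0.14  ]
bar [[0.5901, 0.2752], [0.6024, 0.155]] len 0.1209 ang -84.16 mid [0.5963 0.2151 0.118 ]
pfront [[0.4753, -0.1774], [0.4667, -0.3462]] len 0.169 ang -92.92 mid [ 0.471  -0.2618  0.02  ]
pleft [[0.4753, -0.1774], [0.8357, -0.1977]] len 0.3609 ang -3.22 mid [ 0.6555 -0.1876  0.02  ]
pright [[0.4667, -0.3462], [0.827, -0.3667]] len 0.3609 ang -3.25 mid [ 0.6469 -0.3565  0.02  ]
platetops [[0.5283, -0.2513], [0.4938, -0.2518]] len 0.0345 ang -179.25 mid [ 0.511  -0.2516  0.09  ]
plates [[0.5277, -0.2806], [0.4932, -0.281]] len 0.0345 ang -179.4 mid [ 0.5104 -0.2808  0.09  ]
```

```bash
cat >> h.py <<'E'
from scipy.spatial.transform import Rotation as Ro
def goal(P,yaw):
    "shift and turn numbers from the present pose to TCP P, tool down, tool y at yaw (deg)"
    s=robot.read_state();R=np.array(s['tool_rot']);a=np.radians(yaw)
    y=np.array([np.cos(a),np.sin(a),0]);z=np.array([0,0,-1.]);T=np.c_[np.cross(y,z),y,z]
    print('goal shift',np.round(R.T@(np.array(P)-s['tool_pos'])/.25,3).tolist(),'turn',np.round(np.degrees(Ro.from_matrix(R.T@T).as_rotvec())/45,3).tolist())
E
python3 - <<'E'
from h import *
goal([.375,.387,.25],40); goal([.5985,.2185,.2],6.9)
E
```

```text
goal shift [-1.041, -0.412, 0.025] turn [0.0, -0.0, 0.773]
goal shift [-2.08, -0.828, 0.225] turn [0.0, -0.0, 1.508]
```

```bash
python3 -m handwheel '[[[-1,-0.4,0],[0,0,0.77],-0.3],[[-1,-0.4,0],[0,0,0.77],-0.3],[[-1,-0.4,0],[0,0,0.77],-0.3],[[-1,-0.4,0],[0,0,0.77],-0.3],[[-1,-0.4,0],[0,0,0.77],-0.3],[[-1,-0.4,0],[0,0,0.77],-0.3],[[-1,-0.4,0],[0,0,0.77],-0.3],[[-1,-0.4,0],[0,0,0.77],-0.3]]'
python3 - <<'E'
from h import *
st();goal([.5985,.2185,.2],6.9)
E
```

```text
time_s: 1.82
tool_pos: [0.3694, 0.3902, 0.2564]
tool_rot: [[-0.64, 0.769, 0.002], [0.769, 0.64, -0.001], [-0.001, 0.001, -1.0]]
contact_force: [0.3, 1.1, -0.6]
width: 0.352
finger_force: 0.0
t 1.82 pos [0.3694 0.3902 0.2564] w 0.352 ff 0.0 F [ 0.3  1.1 -0.6]
[[-0.64, 0.769, 0.002], [0.769, 0.64, -0.001], [-0.001, 0.001, -1.0]]
goal shift [-1.114, 0.265, 0.227] turn [0.002, 0.001, 0.731]
```

```bash
python3 -m handwheel '[[[-1,0.26,0.2],[0,0,0.731],-0.3],[[-1,0.26,0.2],[0,0,0.731],-0.3],[[-1,0.26,0.2],[0,0,0.731],-0.3],[[-1,0.26,0.2],[0,0,0.731],-0.3],[[-1,0.26,0.2],[0,0,0.731],-0.3],[[-1,0.26,0.2],[0,0,0.731],-0.3],[[-1,0.26,0.2],[0,0,0.731],-0.3],[[-1,0.26,0.2],[0,0,0.731],-0.3],[[-1,0.26,0.2],[0,0,0.731],-0.3]]'
python3 - <<'E'
from h import *
st();goal([.5985,.2185,.124],6.9)
E
```

```text
time_s: 2.57
tool_pos: [0.5763, 0.2438, 0.2059]
tool_rot: [[-0.125, 0.992, -0.002], [0.992, 0.125, 0.001], [0.001, -0.001, -1.0]]
contact_force: [0.3, 0.1, 0.0]
width: 0.352
finger_force: 0.0
t 2.57 pos [0.5763 0.2438 0.2059] w 0.352 ff 0.0 F [0.3 0.1 0. ]
[[-0.125, 0.992, -0.002], [0.992, 0.125, 0.001], [0.001, -0.001, -1.0]]
goal shift [-0.112, 0.076, 0.327] turn [-0.002, -0.001, 0.007]
```

First align above the bar, then go straight down and close.

```bash
python3 -m handwheel '[[[-0.112,0.076,0.1],[0,0,0.007],-0.3],[[-0.112,0.076,0.1],[0,0,0.007],-0.3],[[-0.112,0.076,0.18],[0,0,0.007],-0.3],[[-0.112,0.076,0.24],[0,0,0.007],-0.3],[[-0.112,0.076,0.29],[0,0,0.007],-0.3],[[-0.112,0.076,0.325],[0,0,0.007],-0.3],[[-0.112,0.076,0.325],[0,0,0.007],-0.3],[[-0.112,0.076,0.325],[0,0,0.007],-0.3]]'
python3 -m handwheel '[[[0,0,0],[0,0,0],-1],[[0,0,0],[0,0,0],-1],[[0,0,0],[0,0,0],-1],[[0,0,0],[0,0,0],-1],[[0,0,0],[0,0,0],-1],[[0,0,0],[0,0,0],-1]]' 40
```

```text
time_s: 3.23
tool_pos: [0.5981, 0.2191, 0.1253]
tool_rot: [[-0.122, 0.993, -0.001], [0.993, 0.122, 0.0], [0.0, -0.001, -1.0]]
contact_force: [-0.5, 0.2, 0.2]
width: 0.351
finger_force: 0.0
time_s: 3.73
tool_pos: [0.5998, 0.2187, 0.1265]
tool_rot: [[-0.121, 0.993, 0.002], [0.993, 0.121, 0.002], [0.002, 0.002, -1.0]]
contact_force: [-1.6, 2.5, 5.6]
width: 0.114
finger_force: 39.3
```

```bash
python3 -m handwheel '[[[0,-0.03,0],[0,0,0],-1],[[0,-0.08,0],[0,0,0],-1],[[0,-0.13,0],[0,0,0],-1],[[0,-0.18,0],[0,0,0],-1],[[0,-0.23,0],[0,0,0],-1],[[0,-0.28,0],[0,0,0],-1],[[0,-0.33,0],[0,0,0],-1],[[0,-0.38,0],[0,0,0],-1],[[0,-0.43,0],[0,0,0],-1],[[0,-0.48,0],[0,0,0],-1],[[0,-0.53,0],[0,0,0],-1],[[0,-0.58,0],[0,0,0],-1],[[0,-0.63,0],[0,0,0],-1],[[0,-0.66,0],[0,0,0],-1],[[0,-0.68,0],[0,0,0],-1],[[0,-0.68,0],[0,0,0],-1],[[0,-0.68,0],[0,0,0],-1],[[0,-0.68,0],[0,0,0],-1]]'
```

```text
time_s: 5.23
tool_pos: [0.4309, 0.1978, 0.1264]
tool_rot: [[-0.12, 0.993, 0.002], [0.993, 0.12, 0.001], [0.001, 0.002, -1.0]]
contact_force: [-2.0, 2.0, 9.9]
width: 0.113
finger_force: 40.5
```

Drawer pulled about 0.17 m. Release, rise, and move aside so the cameras can see in.

```bash
python3 -m handwheel '[[[0,0,0],[0,0,0],-0.3],[[0,0,0],[0,0,0],-0.3],[[0,0,0],[0,0,0],-0.3],[[0,0,0],[0,0,0],-0.3],[[0,0,-0.12],[0,0,0],-0.3],[[0,0,-0.25],[0,0,0],-0.3],[[0,-0.15,-0.4],[0,0,0],-0.3],[[0,-0.3,-0.5],[0,0,0],-0.3],[[0,-0.4,-0.55],[0,0,0],-0.2],[[0,-0.4,-0.55],[0,0,0],-0.2]]'
python3 - <<'E'
from h import *
st()
see(['drawer_handle','pin_grip','pin_shoulder','pin_tip','pin'],tag='b')
p=robot.read_camera('top')
cv2.imwrite('pics/cropb.png',cv2.resize(p['image'][130:240,140:260],None,fx=5,fy=5,interpolation=cv2.INTER_CUBIC))
E
```

```text
time_s: 6.07
tool_pos: [0.3273, 0.1851, 0.266]
tool_rot: [[-0.122, 0.993, 0.002], [0.993, 0.122, 0.001], [0.001, 0.002, -1.0]]
contact_force: [-0.9, -0.2, -0.1]
width: 0.398
finger_force: 0.0
t 6.07 pos [0.3273 0.1851 0.266 ] w 0.398 ff 0.0 F [-0.9 -0.2 -0.1]
[[-0.122, 0.993, 0.002], [0.993, 0.122, 0.001], [0.001, 0.002, -1.0]]
side drawer_handle [([0.4274, 0.2008, 0.1193], 0.6), ([0.5734, 0.2328, 0.0837], 0.51)]
side pin_grip [([0.564, 0.2452, 0.0838], 0.57)]
side pin_shoulder [([0.5711, 0.2307, 0.0849], 0.43)]
side pin_tip [([0.5978, 0.1506, 0.0842], 0.58)]
side pin [([0.5673, 0.2519, 0.0762], 0.52)]
top drawer_handle [([0.4327, 0.1997, 0.1165], 0.56)]
top pin_grip [([0.5661, 0.247, 0.0859], 0.63), ([0.3779, 0.4816, -0.004], 0.38)]
top pin_shoulder [([0.5732, 0.23, 0.0852], 0.42)]
top pin_tip [([0.5974, 0.1519, 0.0838], 0.45)]
top pin [([0.5667, 0.2506, 0.0769], 0.65)]
```

View pics/cropb.png

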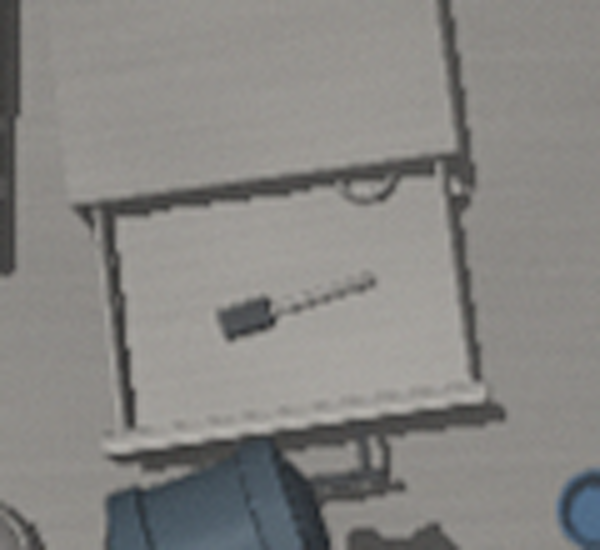

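The crop shows the pin's grip at about (246,319), corners (217,312), (264,297), (275,321), (229,341). The shaft runs to its tip at (375,278), with clear floor all around.

Run:
```python
from h import *
p=robot.read_camera('top')
f=lambda uv,z:lift(p,np.array(uv)/5+[140-.4,130-.4],z)
c=f([(217,312),(264,297),(275,321),(229,341)],.096);print(c.mean(0).round(4))
t=f([(375,278),(276,313)],.085);print(t.round(4)); d=t[0]-c.mean(0);print('ang',np.degrees(np.arctan2(d[1],d[0])),np.linalg.norm(d[:2]))
d=t[0]-t[1];print(np.degrees(np.arctan2(d[1],d[0])))
goal([.5655,.2465,.2],18.5);goal([.5655,.2465,.12],18.5)
```

```text
[0.5631 0.2474 0.096 ]
[[0.5948 0.1481 0.085 ]
 [0.5684 0.2256 0.085 ]]
ang -72.32281426883556 0.10420809580545703
-71.23811934978487
goal shift [0.13, 0.96, 0.249] turn [-0.001, 0.0, -0.258]
goal shift [0.13, 0.96, 0.569] turn [-0.001, 0.0, -0.258]
```

```bash
python3 -m handwheel '[[[0.13,0.955,0.1],[0,0,-0.251],0.15],[[0.13,0.955,0.1],[0,0,-0.251],0.15],[[0.13,0.955,0.1],[0,0,-0.251],0.15],[[0.13,0.955,0.1],[0,0,-0.251],0.15],[[0.13,0.955,0.1],[0,0,-0.251],0.15],[[0.13,0.955,0.1],[0,0,-0.251],0.15],[[0.13,0.955,0.1],[0,0,-0.251],0.15],[[0.13,0.955,0.2],[0,0,-0.251],0.15],[[0.13,0.955,0.35],[0,0,-0.251],0.15],[[0.13,0.955,0.45],[0,0,-0.251],0.15],[[0.13,0.955,0.5],[0,0,-0.251],0.15],[[0.13,0.955,0.56],[0,0,-0.251],0.15],[[0.13,0.955,0.56],[0,0,-0.251],0.15]]'
python3 - <<'E'
from h import *
s=st();goal([.5643,.247,.102],18.2)
E
```

```text
time_s: 7.85
tool_pos: [0.5613, 0.2457, 0.1191]
tool_rot: [[-0.313, 0.95, -0.006], [0.95, 0.312, -0.002], [0.0, -0.007, -1.0]]
contact_force: [-0.6, -0.1, -0.7]
width: 0.571
finger_force: 0.0
t 7.85 pos [0.5613 0.2457 0.1191] w 0.571 ff 0.0 F [-0.6 -0.1 -0.7]
[[-0.313, 0.95, -0.006], [0.95, 0.312, -0.002], [0.0, -0.007, -1.0]]
goal shift [0.001, 0.014, 0.068] turn [-0.008, -0.0, 0.0]
```

```bash
python3 -m handwheel '[[[0,0.012,0.03],[-0.008,0,0],0.15],[[0,0.012,0.05],[-0.008,0,0],0.15],[[0,0.012,0.06],[-0.008,0,0],0.15],[[0,0.012,0.06],[-0.008,0,0],0.15],[[0,0.012,0.06],[-0.008,0,0],-1],[[0,0.012,0.06],[-0.008,0,0],-1],[[0,0.012,0.06],[-0.008,0,0],-1],[[0,0.012,0.06],[-0.008,0,0],-1],[[0,0.012,0.06],[-0.008,0,0],-1],[[0,0.012,0.06],[-0.008,0,0],-1],[[0,0.012,0.06],[-0.008,0,0],-1]]' 60
```

```text
time_s: 8.77
tool_pos: [0.5677, 0.2477, 0.1085]
tool_rot: [[-0.312, 0.95, 0.008], [0.95, 0.312, 0.003], [0.0, 0.008, -1.0]]
contact_force: [-0.0, 0.2, 6.5]
width: 0.237
finger_force: 60.2
```

```bash
python3 -m handwheel '[[[0,0,-0.03],[0,0,0],-1],[[0,0,-0.08],[0,0,0],-1],[[0,0,-0.16],[0,0,0],-1],[[0,0,-0.26],[0,0,0],-1],[[0,0,-0.36],[0,0,0],-1],[[0,0,-0.44],[0,0,0],-1],[[0,0,-0.48],[0,0,0],-1],[[0,0,-0.48],[0,0,0],-1]]'
python3 - <<'E'
from h import *
s=st();goal([.51,-.02,.22],-3.15)
see(['pin_grip','pin_shoulder','pin_tip'],tag='c')
E
```

```text
time_s: 9.43
tool_pos: [0.5676, 0.2476, 0.23]
tool_rot: [[-0.312, 0.95, 0.01], [0.95, 0.312, 0.003], [0.0, 0.011, -1.0]]
contact_force: [0.0, 0.5, -1.1]
width: 0.238
finger_force: 59.4
t 9.43 pos [0.5676 0.2476 0.23  ] w 0.238 ff 59.37312841415405 F [ 0.   0.5 -1.1]
[[-0.312, 0.95, 0.01], [0.95, 0.312, 0.003], [0.0, 0.011, -1.0]]
goal shift [-0.945, -0.554, 0.034] turn [0.013, -0.003, 0.475]
side pin_grip [([0.5616, 0.2489, 0.2074], 0.57), ([0.5158, -0.2648, -0.002], 0.36)]
side pin_shoulder [([0.574, 0.2301, 0.2124], 0.52)]
side pin_tip [([0.5184, -0.2817, 0.0701], 0.61), ([0.5979, 0.1534, 0.2039], 0.56)]
top pin_grip [([0.5687, 0.2456, 0.2028], 0.52)]
top pin_shoulder [([0.5721, 0.2291, 0.2028], 0.56)]
top pin_tip [([0.5651, 0.2455, 0.2011], 0.45), ([0.5986, 0.1524, 0.2015], 0.41)]
```

```bash
python3 -m handwheel '[[[-0.12,-0.07,0],[0.013,0,0.475],-1],[[-0.24,-0.14,0],[0.013,0,0.475],-1],[[-0.36,-0.21,0],[0.013,0,0.475],-1],[[-0.48,-0.28,0],[0.013,0,0.475],-1],[[-0.6,-0.35,0],[0.013,0,0.475],-1],[[-0.72,-0.42,0],[0.013,0,0.475],-1],[[-0.84,-0.5,0],[0.013,0,0.475],-1],[[-0.94,-0.55,0],[0.013,0,0.475],-1],[[-0.94,-0.55,0],[0.013,0,0.475],-1]]'
python3 - <<'E'
from h import *
s=st();goal([.52,-.105,.15],-3.15)
E
```

```text
time_s: 10.58
tool_pos: [0.5081, -0.0234, 0.2264]
tool_rot: [[0.061, 0.998, -0.005], [0.998, -0.061, -0.002], [-0.002, -0.005, -1.0]]
contact_force: [0.2, 0.1, -2.0]
width: 0.236
finger_force: 59.5
t 10.58 pos [ 0.5081 -0.0234  0.2264] w 0.236 ff 59.46802496910095 F [ 0.2  0.1 -2. ]
[[0.061, 0.998, -0.005], [0.998, -0.061, -0.002], [-0.002, -0.005, -1.0]]
goal shift [-0.322, 0.069, 0.306] turn [-0.006, 0.003, -0.008]
```

```bash
python3 -m handwheel '[[[-0.1,0.03,0.05],[-0.006,0,0],-1],[[-0.2,0.06,0.12],[-0.006,0,0],-1],[[-0.28,0.069,0.22],[-0.006,0,-0.008],-1],[[-0.28,0.069,0.32],[-0.006,0,-0.008],-1],[[-0.28,0.069,0.42],[-0.006,0,-0.008],-1],[[-0.28,0.069,0.5],[-0.006,0,-0.008],-1],[[-0.28,0.069,0.52],[-0.006,0,-0.008],-1],[[-0.28,0.069,0.52],[-0.006,0,-0.008],-1],[[-0.28,0.069,0.52],[-0.006,0,-0.008],-1]]'
python3 - <<'E'
from h import *
s=st()
see(['pin_grip','pin_shoulder','pin_tip','press_mouth','press_exit'],tag='d')
a=cv2.imread('pics/d_top.png')[150:230,265:375];b=cv2.imread('pics/d_side.png')[195:305,200:350]
cv2.imwrite('pics/d1.png',cv2.resize(a,None,fx=7,fy=7,interpolation=cv2.INTER_CUBIC));cv2.imwrite('pics/d2.png',cv2.resize(b,None,fx=5,fy=5,interpolation=cv2.INTER_CUBIC))
E
```

```text
time_s: 11.33
tool_pos: [0.5224, -0.0894, 0.0971]
tool_rot: [[0.049, 0.999, 0.001], [0.999, -0.049, 0.001], [0.001, 0.001, -1.0]]
contact_force: [0.4, -0.2, -0.8]
width: 0.239
finger_force: 59.4
t 11.33 pos [ 0.5224 -0.0894  0.0971] w 0.239 ff 59.403764605522156 F [ 0.4 -0.2 -0.8]
[[0.049, 0.999, 0.001], [0.999, -0.049, 0.001], [0.001, 0.001, -1.0]]
side pin_grip [([0.5205, -0.0882, 0.0737], 0.43)]
side pin_shoulder [([0.5227, -0.1088, 0.0756], 0.46), ([0.5159, -0.1905, 0.0701], 0.44)]
side pin_tip [([0.5225, -0.1058, 0.0727], 0.54), ([0.5147, -0.1917, 0.0764], 0.48)]
side press_mouth [([0.5202, -0.2435, 0.068], 0.95)]
side press_exit [([0.5151, -0.2827, 0.0665], 0.97)]
top pin_grip [([0.5155, -0.2409, 0.0696], 0.74), ([0.512, -0.2603, 0.0005], 0.41)]
top pin_shoulder []
top pin_tip []
top press_mouth [([0.5145, -0.2415, 0.0714], 0.81)]
top press_exit [([0.5176, -0.283, 0.0696], 0.73)]
```

View pics/d1.png

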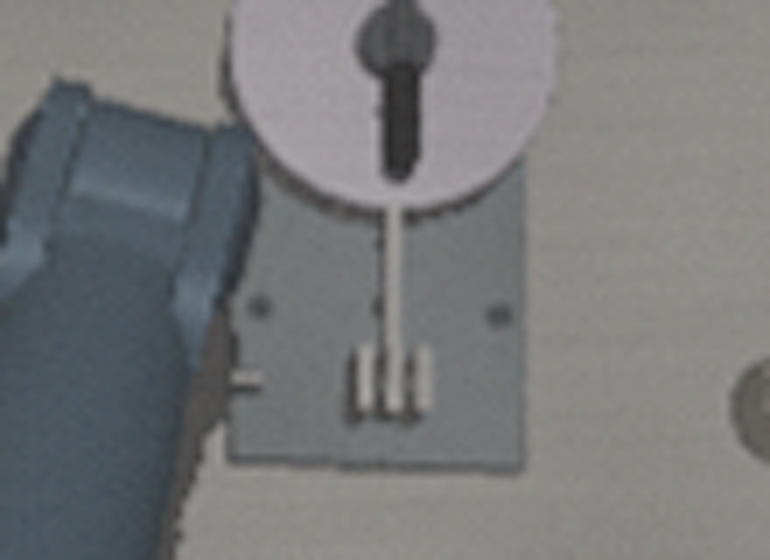

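View pics/d2.png

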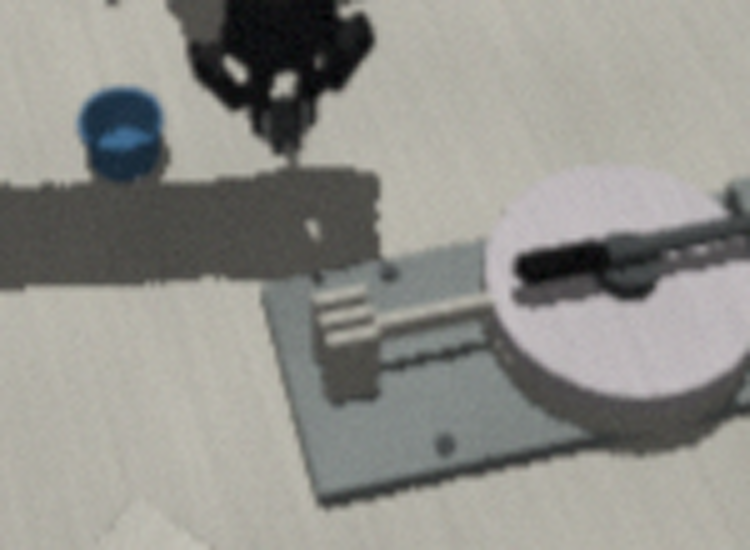

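The top crop shows the shaft's end at (262,378), and the plate tops at x=365, 394 and 423, each spanning rows 344–412. The side crop shows the shaft end below the fingers at about (290,162), and the plates at (345,300–400). I'll triangulate the tip and the plates.

Run:
```python
from h import *
T=robot.read_camera('top');S=robot.read_camera('side')
ft=lambda uv,z:lift(T,np.array(uv)/7+[265-.43,150-.43],z)
fs=lambda uv,z:lift(S,np.array(uv)/5+[200-.4,195-.4],z)
pl=ft([(365,343),(364,412),(394,412),(423,343),(424,413)],.09);print('plates',pl[:,:2].round(4).tolist(),'ctr',((pl[0]+pl[1]+pl[3]+pl[4])/4).round(4))
print('tip', [ (z,ft([(262,378)],z)[0,:2].round(4).tolist(),ft([(232,377)],z)[0,:2].round(4).tolist(),fs([(290,162)],z)[0,:2].round(4).tolist()) for z in(.066,.07,.074,.078)])
print('side plates top front/back of left', fs([(313,293),(363,286)],.09).round(4).tolist())
for n in('press_mouth','press_exit'):
    for p in(T,S):
        q=robot.tip_of(p,n)[:1]; print(n,[(np.round(r['at'],4).tolist(),r['conf']) for r in q])
```

```text
plates [[0.5325, -0.2499], [0.4937, -0.2477], [0.4933, -0.2644], [0.5318, -0.2823], [0.4924, -0.281]] ctr [ 0.5126 -0.2652  0.09  ]
tip [(0.066, [0.5177, -0.1942], [0.5187, -0.1773], [0.5206, -0.1138]), (0.07, [0.5171, -0.1938], [0.518, -0.1769], [0.5197, -0.1168]), (0.074, [0.5165, -0.1934], [0.5174, -0.1766], [0.5188, -0.1199]), (0.078, [0.5158, -0.193], [0.5168, -0.1762], [0.518, -0.1229])]
side plates top front/back of left [[0.4985, -0.2416, 0.09], [0.5319, -0.246, 0.09]]
press_mouth [([0.5137, -0.2407, 0.073], 0.97)]
press_mouth []
press_exit [([0.5164, -0.2826, 0.07], 0.68)]
press_exit [([0.5142, -0.2819, 0.0696], 0.59)]
```

Run:
```python
from h import *
S=robot.read_camera('side');cv2.imwrite('pics/e.png',cv2.resize(S['image'][210:285,245:285],None,fx=8,fy=8,interpolation=cv2.INTER_CUBIC))
fs=lambda uv,z:lift(S,np.array(uv)/5+[200-.4,195-.4],z)
E_=np.array(S['extrinsics'])
def proj(P):
    q=E_[:3,:3]@P+E_[:3,3];x=q[:2]/q[2];x=x*(1+S['k1']*(x@x));return np.array([S['K'][0][0]*x[0]+S['K'][0][2],S['K'][1][1]*x[1]+S['K'][1][2]])
for z in(.066,.07,.074,.078): print(z,'tip',((proj(np.array([.5168,-.194,z]))-[245,210]+.44)*8).round(1),'shoulder',((proj(np.array([.5215,-.1095,z]))-[245,210]+.44)*8).round(1))
```

```text
0.066 tip [149.1 281.8] shoulder [103.6 131.8]
0.07 tip [149.1 276.3] shoulder [103.5 126.3]
0.074 tip [149.1 270.9] shoulder [103.4 120.7]
0.078 tip [149.2 265.3] shoulder [103.3 115.1]
```

View pics/e.png

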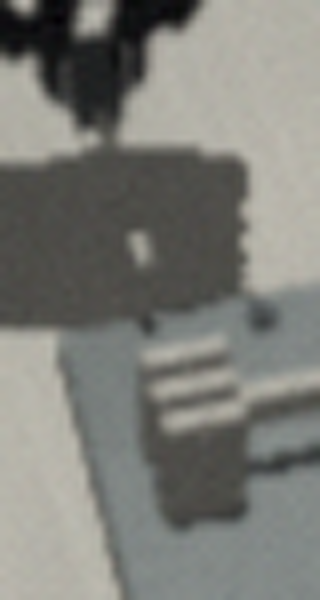

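The crop shows the lit shaft end at about (148,267), which puts the tip at z≈0.075. It lines up sideways, so lower 4 mm and advance slowly until the tip is just in the first plate, watching the force.

```bash
python3 -m handwheel '[[[-0.04,0,0.015],[0,0,0],-1],[[-0.08,0,0.015],[0,0,0],-1],[[-0.12,0,0.015],[0,0,0],-1],[[-0.15,0,0.015],[0,0,0],-1],[[-0.17,0,0.015],[0,0,0],-1],[[-0.19,0,0.015],[0,0,0],-1],[[-0.205,0,0.015],[0,0,0],-1],[[-0.22,0,0.015],[0,0,0],-1],[[-0.23,0,0.015],[0,0,0],-1],[[-0.24,0,0.015],[0,0,0],-1],[[-0.24,0,0.015],[0,0,0],-1]]'
python3 - <<'E'
from h import *
s=st();goal([.5134+.055*.02,-.245+.0205,.0935],-3.15)
E
```

```text
time_s: 13.2
tool_pos: [0.5191, -0.15, 0.0928]
tool_rot: [[0.049, 0.999, 0.001], [0.999, -0.049, 0.0], [0.0, 0.001, -1.0]]
contact_force: [0.4, 0.2, -1.9]
width: 0.241
finger_force: 59.4
t 13.2 pos [ 0.5191 -0.15    0.0928] w 0.241 ff 59.40677583217621 F [ 0.4  0.2 -1.9]
[[0.049, 0.999, 0.001], [0.999, -0.049, 0.0], [0.0, 0.001, -1.0]]
goal shift [-0.299, -0.004, -0.003] turn [0.001, -0.0, 0.007]
```

No contact force; the tip should be inside the first plate. Going on.

```bash
python3 -m handwheel '[[[-0.015,0,0],[0,0,0],-1],[[-0.03,0,0],[0,0,0],-1],[[-0.045,0,0],[0,0,0],-1],[[-0.06,-0.001,0],[0,0,0],-1],[[-0.075,-0.001,0],[0,0,0],-1],[[-0.09,-0.001,0],[0,0,0],-1],[[-0.1,-0.001,0],[0,0,0],-1],[[-0.1,-0.001,0],[0,0,0],-1]]'
python3 -m handwheel '[[[-0.015,0,0],[0,0,0],-1],[[-0.03,0,0],[0,0,0],-1],[[-0.03,0,0],[0,0,0],-1]]'
```

```text
time_s: 13.87
tool_pos: [0.5176, -0.1753, 0.0928]
tool_rot: [[0.05, 0.999, 0.001], [0.999, -0.05, 0.0], [0.0, 0.001, -1.0]]
contact_force: [1.1, 0.9, -1.5]
width: 0.238
finger_force: 59.4
time_s: 14.12
tool_pos: [0.5173, -0.1828, 0.0928]
tool_rot: [[0.05, 0.999, 0.001], [0.999, -0.05, -0.0], [0.0, 0.001, -1.0]]
contact_force: [-0.2, -1.4, -2.8]
width: 0.235
finger_force: 59.4
```

```bash
python3 -m handwheel '[[[-0.02,0,0],[0,0,0],-1],[[-0.04,0,0],[0,0,0],-1],[[-0.06,0,0],[0,0,0],-1],[[-0.08,-0.001,0],[0,0,0],-1],[[-0.1,-0.001,0],[0,0,0],-1],[[-0.12,-0.001,0],[0,0,0],-1],[[-0.135,-0.001,0],[0,0,0],-1],[[-0.145,-0.001,0],[0,0,0],-1],[[-0.15,-0.001,0],[0,0,0],-1],[[-0.15,-0.001,0],[0,0,0],-1]]'
python3 - <<'E'
from h import *
see(['pin_grip','pin_shoulder','pin_tip'],tag='f')
a=cv2.imread('pics/f_top.png')[165:225,280:360];b=cv2.imread('pics/f_side.png')[215:290,240:320]
cv2.imwrite('pics/f.png',np.hstack([cv2.resize(a,(400,300)),cv2.resize(b,(400,300))]))
E
```

```text
time_s: 14.95
tool_pos: [0.5151, -0.2198, 0.0927]
tool_rot: [[0.049, 0.999, 0.001], [0.999, -0.049, 0.0], [0.0, 0.001, -1.0]]
contact_force: [-0.0, 0.3, -2.5]
width: 0.236
finger_force: 59.4
side pin_grip [([0.5134, -0.2224, 0.0674], 0.39), ([0.3804, 0.4834, -0.0012], 0.2)]
side pin_shoulder [([0.5163, -0.2381, 0.069], 0.6)]
side pin_tip [([0.5076, -0.3195, 0.069], 0.63)]
top pin_grip []
top pin_shoulder []
top pin_tip []
```

View pics/f.png

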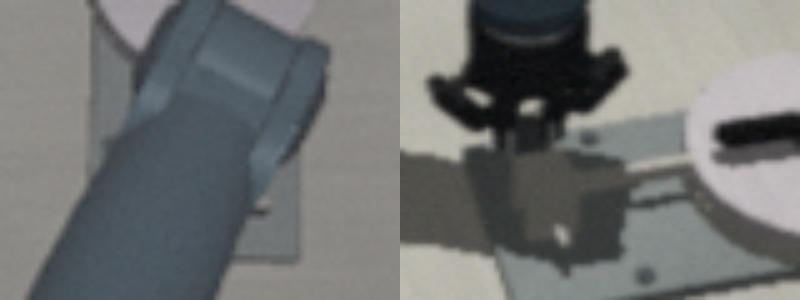

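The shaft's lit end comes out on the plates' right side in both views: top (262,207), side (562,235). The shoulder is still a few millimetres short, so push gently until it touches.

```bash
python3 -m handwheel '[[[-0.008,0,0],[0,0,0],-1],[[-0.012,0,0],[0,0,0],-1],[[-0.016,0,0],[0,0,0],-1],[[-0.016,0,0],[0,0,0],-1]]'
python3 -m handwheel '[[[-0.006,0,0],[0,0,0],-1],[[-0.006,0,0],[0,0,0],-1],[[-0.006,0,0],[0,0,0],-1]]'
```

```text
time_s: 15.68
tool_pos: [0.515, -0.2239, 0.0928]
tool_rot: [[0.049, 0.999, 0.001], [0.999, -0.049, 0.0], [0.0, 0.001, -1.0]]
contact_force: [-0.5, -0.1, -1.1]
width: 0.237
finger_force: 59.4
time_s: 15.93
tool_pos: [0.5149, -0.2252, 0.0927]
tool_rot: [[0.049, 0.999, 0.001], [0.999, -0.049, 0.0], [0.0, 0.001, -1.0]]
contact_force: [-0.7, -0.2, -2.3]
width: 0.236
finger_force: 59.4
```

```bash
python3 -m handwheel '[[[-0.006,0,0],[0,0,0],-1],[[-0.006,0,0],[0,0,0],-1]]'
python3 -m handwheel '[[[-0.006,0,0],[0,0,0],-1],[[-0.006,0,0],[0,0,0],-1]]'
python3 -m handwheel '[[[-0.006,0,0],[0,0,0],-1],[[-0.006,0,0],[0,0,0],-1]]' | head -4
```

```text
time_s: 16.1
tool_pos: [0.5148, -0.2267, 0.0927]
tool_rot: [[0.049, 0.999, 0.001], [0.999, -0.049, 0.0], [0.0, 0.001, -1.0]]
contact_force: [-0.2, 0.5, -1.3]
width: 0.239
finger_force: 59.4
time_s: 16.27
tool_pos: [0.5147, -0.2279, 0.0927]
tool_rot: [[0.049, 0.999, 0.001], [0.999, -0.049, 0.001], [0.001, 0.001, -1.0]]
contact_force: [0.2, 1.7, -1.1]
width: 0.239
finger_force: 59.6
time_s: 16.43
tool_pos: [0.5147, -0.228, 0.0927]
tool_rot: [[0.048, 0.999, 0.001], [0.999, -0.048, 0.004], [0.004, 0.001, -1.0]]
contact_force: [1.8, 5.6, 0.2]
```

The shoulder touched at 5.6 N. Open, then rise straight up.

```bash
python3 -m handwheel '[[[0,0,0],[0,0,0],-0.2],[[0,0,0],[0,0,0],0],[[0,0,0],[0,0,0],0.1],[[0,0,0],[0,0,0],0.1],[[0,0,0],[0,0,0],0.1],[[0,0,-0.05],[0,0,0],0.1],[[0,0,-0.12],[0,0,0],0.1],[[0,0,-0.22],[0,0,0],0.1],[[0,0,-0.35],[0,0,0],0.1],[[0.15,0,-0.5],[0,0,0],0.1],[[0.3,0,-0.6],[0,0,0],0.1],[[0.45,0,-0.6],[0,0,0],0.1],[[0.6,0,-0.6],[0,0,0],0.1],[[0.8,0,-0.6],[0,0,0],0.1],[[0.9,0,-0.6],[0,0,0],0.1],[[0.9,0,-0.6],[0,0,0],0.1],[[0.9,0,-0.6],[0,0,0],0.1]]'
python3 - <<'E'
from h import *
see(['pin_grip','pin_shoulder','pin_tip','sanitiser','teacup','bowl'],tag='g')
a=cv2.imread('pics/g_top.png')[165:225,280:360];b=cv2.imread('pics/g_side.png')[225:285,240:320]
cv2.imwrite('pics/g.png',np.hstack([cv2.resize(a,(400,300)),cv2.resize(b,(400,300))]))
E
```

```text
time_s: 17.85
tool_pos: [0.5256, -0.0032, 0.2431]
tool_rot: [[0.045, 0.999, 0.001], [0.999, -0.045, -0.0], [-0.0, 0.001, -1.0]]
contact_force: [0.2, -0.8, -0.0]
width: 0.555
finger_force: 0.0
side pin_grip [([0.5134, -0.2272, 0.0614], 0.58)]
side pin_shoulder [([0.517, -0.2433, 0.0692], 0.43)]
side pin_tip [([0.512, -0.3279, 0.0748], 0.63)]
side sanitiser [([0.5031, -0.5041, 0.0001], 0.6), ([0.5141, -0.2284, 0.0627], 0.19)]
side teacup [([0.4152, -0.0225, 0.0041], 0.64), ([0.4329, 0.2007, 0.119], 0.59)]
side bowl [([0.3793, 0.4837, -0.0032], 0.8), ([0.514, -0.2265, 0.0633], 0.7)]
top pin_grip [([0.5174, -0.2271, 0.067], 0.6)]
top pin_shoulder [([0.5192, -0.2457, 0.0668], 0.51), ([0.5148, -0.2229, 0.0551], 0.5)]
top pin_tip [([0.515, -0.3265, 0.0766], 0.56)]
top sanitiser []
top teacup []
top bowl [([0.3787, 0.4834, -0.0013], 0.95)]
```

View pics/g.png

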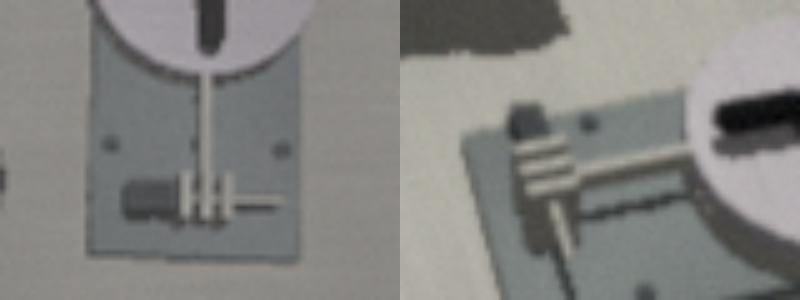

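The pin is through all three plates with its grip against the left plate (top view grip (150,198), tip (285,200)). The slight sag is within tolerance. The cup and bowl read as before, and so does the bottle.

```bash
python3 -c "
from plant import robot
print(robot.sign_off())"
```

```text
the job is handed in; nothing more can be done
None
```

The pin sits through all three plates from the left, with its grip against the plate and the gripper clear of it. The drawer is left open, the bottle, cup and bowl are unmoved, and the job was handed in at about 18 s; no verdict came back.

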